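# Square up the tins in the workshop drawer

## Task

Pull the drawer out to its stop, then slide the four tins inside it into one neat upright row, flush against the inside of the drawer's front and tight side by side against the drawer's +y (robot's left) wall. Close the row up with the sliding wooden follower plate: press it home with a firm push of about 15 to 30 N so that the row is snug, and leave it there; never squeeze the tins together with more than 40 N. Do not disturb the other things on the bench.

Things in the scene. Friction and masses are not known exactly. Their poses are not given: they have to be found in the camera images.
- drawer (a joint): Opening of the drawer in m: 0 shut, 0.160 at its stop, a hard end felt as a firm rise in force. It slides along its own -x (towards the robot), against 2.5 N of friction and 6 N per m/s of damping, and stays where left.
- drawer_handle (a point): Middle of the drawer's bar handle, 65 mm above the table. Steel bar 10 mm square, 130 mm long along y, on two posts 61 mm either side of this point; bar centre 48 mm from the front's outer face, 43 mm free behind the bar. The front's top edge is 88 mm above the table. Axes: x into the cabinet, y left along the front, z up.
- drawer_corner (a point): Inner corner of drawer floor (20 mm above table), inside face of the front and +y wall. Inside: 192 mm along +x, 315 mm along -y; side walls 36 mm high, front 68 mm above the floor and 12 mm thick. Axes: x into the cabinet, y left along the front, z up. The cabinet's front edge is at x = drawer joint value; cabinet 365 mm wide, top (clear pane) 108 mm above the table.
- follower (a joint): Travel of the follower plate (m) along the drawer's +y; its row-side face is 262 mm minus this value from the +y wall. Friction 3 N, damping 8 N per m/s, no spring, stays where left. The four tins side by side take 176 mm, so the plate comes up hard at about 0.086.
- follower_plate (a point): Middle of the follower plate's thickness, 30 mm behind the drawer front's inside face, 30 mm above the drawer floor. Dark wood plate, 8 mm thick along y, upright, from 2 to 87 mm behind the front, top 58 mm above the drawer floor. At follower joint 0 there are 45 mm between it and the drawer's -y wall. Axes as the drawer's.
- tin_a: Plain steel rectangular tin, 40 mm wide along its y, 56 mm along its x, body 48 mm tall, with a black screw cap (18 mm across, to 55 mm high) and a small wire bail on top (cap toward its -x end). Origin at the centre of its underside. 0.13 to 0.25 kg; tips forward if pushed near its top. Stands loose in the drawer, its +y roughly along the drawer's +y.
- tin_b: Plain steel rectangular tin, 44 mm wide along its y, 56 mm along its x, body 48 mm tall, with a black screw cap (18 mm across, to 55 mm high) and a small wire bail on top (cap toward its -x end). Origin at the centre of its underside. 0.13 to 0.25 kg; tips forward if pushed near its top. Stands loose in the drawer, its +y roughly along the drawer's +y.
- tin_c: Plain steel rectangular tin, 44 mm wide along its y, 56 mm along its x, body 48 mm tall, with a black screw cap (18 mm across, to 55 mm high) and a small wire bail on top (cap toward its -x end). Origin at the centre of its underside. 0.13 to 0.25 kg; tips forward if pushed near its top. Stands loose in the drawer, its +y roughly along the drawer's +y.
- tin_d: Plain steel rectangular tin, 48 mm wide along its y, 56 mm along its x, body 48 mm tall, with a black screw cap (18 mm across, to 55 mm high) and a small wire bail on top (cap toward its -x end). Origin at the centre of its underside. 0.13 to 0.25 kg; tips forward if pushed near its top. Stands loose in the drawer, its +y roughly along the drawer's +y.
- wood_box: Bystander: open wooden box with three compartments, 110 x 200 x 65 mm, origin under its centre.
- mug: Bystander: blue ceramic mug, 80 mm across, 90 mm high, origin under its centre.
- sander: Bystander: red hand-held belt sander lying on the bench, about 350 mm long along its x and 60 mm high; origin on the bench, 100 mm from the tail end.

How it is judged:
On the way, in this order (a step that is already met when the one before it is completed fails the run):
1. the drawer is out at its stop (value of joint drawer above 0.156 m), for 0.2 s.
2. the follower has closed the row up and presses it snug: two neighbouring tins are pressed together with more than 7 N (value of joint follower above 0.082 m and (contact force between tin_a and tin_b above 7 N or contact force between any of tin_a, tin_b and tin_c above 7 N or contact force between any of tin_a, tin_b, tin_c and tin_d above 7 N)), for 0.05 s.
At the end, for the whole second after the job is handed in: Drawer within 4 mm of its stop; gaps in the row from +y wall to follower plate total under 4 mm; each tin on the drawer floor, upright and square to the drawer within 0.06 rad, its front face within 3 mm of the inside of the drawer's front, at rest (value of joint drawer above 0.156 m and value of joint follower above 0.082 m and x of each of tin_a, tin_b, tin_c, tin_d in the frame of drawer_corner below 0.031 m and z of each of tin_a, tin_b, tin_c, tin_d in the frame of drawer_corner below 0.004 m and angle between each of tin_a, tin_b, tin_c, tin_d's own z axis and vertical below 0.06 rad and angle between the x axis of each of tin_a, tin_b, tin_c, tin_d and the x axis of drawer_corner, either way round below 0.06 rad and linear speed of each of tin_a, tin_b, tin_c, tin_d below 0.01 m/s); the robot touches nothing.
It fails at once if the row is crushed: more than 40 N between two tins (contact force between tin_a and tin_b above 40 N or contact force between any of tin_a, tin_b and tin_c above 40 N or contact force between any of tin_a, tin_b, tin_c and tin_d above 40 N).
It fails at once if a tin tips over (tilt over 0.5 rad) (angle between any of tin_a, tin_b, tin_c, tin_d's own z axis and vertical above 0.5 rad).
It fails at once if a bystander is moved by more than 20 mm (distance of any of wood_box, mug, sander from where it was at the start of the episode above 0.02 m).
It also fails if it takes over 72 s, if anything falls off the work surface, if the arm or the gripper's body presses on something with over 40 N, if the wrist force passes 120 N, or if a joint passes its speed limit or range.

## Robot

A 6-joint arm with a two-finger parallel gripper is mounted at the origin on the work surface. World frame = base frame: x ahead of the robot, y to its left, z up, the work surface at z = 0. Lengths are in m, angles in rad, forces in N, time in s.
With the tool pointing down it reaches from about 0.4 to 0.825 m from the base axis. Payload 7 kg.
Tool frame: the origin (TCP) lies on the centre line of the jaws, within the pads' length; the fingertips stand 22 mm ahead of it and the grasp point (between the pads) lies 3 mm ahead of it; z points along the fingers, y is the line along which they close (so a half turn about z gives the same grasp; the last joint's range is limited). The gripper opens to 88 mm and grips with 3 to 60 N. Pads are 19 mm wide; open, the fingers measure 130 mm over their backs; the gripper's body (78 mm by 193 mm) begins 47 mm behind the grasp point.
Start: joints at [-0.828, 0.359, 0.012, 0, -1.224, -0.288], TCP at [0.296, -0.606, 0.249] pointing down, gripper open.
Joint ranges: [-3.07, 3.07], [-1.43, 2.12], [-1.02, 1.25], [-3.03, 1.67], [-3.05, -0], [-3.03, 3.03]. Speed limits (rad/s): [2.39, 2.39, 3.01, 3.14, 3.14, 3.14].

## Interface

Orientations are given as [roll, pitch, yaw] about the fixed x, y, z axes, in that order (R = Rz(yaw) Ry(pitch) Rx(roll)).
In Python, from station import monitor, viewer, order gives the robot as it stands. The module is installed in compiled form; this text tells all that it offers.
- The arm moves only by the tool servo_tool, never from a script. Its argument "targets" is a list of rows, each an object with "angular": the turn, a rotation vector about the tool's x, y, z in degrees, a list of three; "xyz": the shift along the tool's x, y, z in cm, a list of three; "claw": the finger opening in cm, from 0 to 8.76. A call has 1 to 20 rows; each row shifts and turns the commanded pose from where the row before left it, along the tool's axes as they then stand; what a row does not reach is not made up. A row lasts 1/10 s, in which the tool goes at most 50 mm and 8.59 degrees, less where a joint would pass 70% of its speed; a pose out of reach is approached as far as the arm can. A call is refused whole if a number of a shift passes 5 or a number of a turn 8.59, either way. A call with a gripper value outside its range is refused whole. The fingers move at their own pace and stop on an object; "force" is the grip in N (left out, the last holds). Time passes only in rows, so rows that do not move let the fingers close. It gives the time, the measured TCP pose, the force, the opening and the grip force at its end, in the units of the state.
- monitor.get_state(): the state, without advancing time (a new reading comes with each control period).
- viewer.grab_frame(name): name is "side" or "top"; returns a dict with "color" (400x640x3 uint8, blue, green, red), "fovy" (degrees; the focal length in pixels is half the picture's height over the tangent of half this angle, whatever the lens; pixels are square), "cx", "cy" (the principal point, pixels), "R" (3x3) and "t" (3): a world point X has camera coordinates R X + t. Camera axes: x right, y down, z forward; pixel columns grow to the right and rows downward; lengths in m; the calibration is good to about 2 mm. A picture is of the moment at which its call begins. There is no depth.
- order.job_done(): hands the job in; it is judged then, once.
The state is a dict: "t": time; "q": joint angles; "qd": joint speeds; "joint_efforts": joint torques, N m; "eef_pos": TCP position; "ee_rot": TCP orientation; "force": force on the tool from outside, world axes, zero at the start; "moment": the same for the moment, N m; "width": finger opening in m; "gripper_force": force on a finger pad.
Only numpy, scipy, OpenCV 4.12 (cv2) and the standard library are available. Lean on these libraries where they do the work, as an engineer would, in place of code of your own. Each camera call takes 0.05 s, during which the arm holds its last target. There are 200 camera calls.

## Working session

There is one attempt and no reset: what is moved stays moved. The work goes in short steps, Python scripts to look and compute and a tool call to move; the robot and the scene stay as the last step left them, time stands still between calls to the robot, and variables do not carry over. Pictures are saved under pics/ and viewed, at most 10 in all, crops included, and the job is handed in when it is done.

Besides the shell and the picture viewer there is one more tool, called after "Emit:" as name(argument=value, ...) on one line, values as JSON. servo_tool: Moves the arm, as the interface text tells. Its arguments: {"type":"object","properties":{"targets":{"type":"array"},"force":{"type":"number"}},"required":["targets"]}

```bash
mkdir -p pics; cat > h.py <<'E'
import numpy as np, cv2
from station import monitor, viewer, order
from scipy.spatial.transform import Rotation as Rn
def grab(n,f=None):
    d=viewer.grab_frame(n)
    if f: cv2.imwrite('pics/'+f,d['color'])
    return d
def ray(d,u,v):
    f=200/np.tan(np.radians(d['fovy'])/2); R=np.array(d['R']);t=np.array(d['t'])
    return -R.T@t, R.T@np.array([(u-d['cx'])/f,(v-d['cy'])/f,1])
def onz(d,u,v,z):
    o,r=ray(d,u,v); return o+r*(z-o[2])/r[2]
def proj(d,X):
    f=200/np.tan(np.radians(d['fovy'])/2)
    c=np.array(d['R'])@np.array(X)+np.array(d['t']); return f*c[0]/c[2]+d['cx'],f*c[1]/c[2]+d['cy']
E
python3 - <<'E'
from h import *
for n in('top','side'):
    d=grab(n,n+'0.png'); print(n,d['fovy'],d['cx'],d['cy'],ray(d,320,200))
s=monitor.get_state(); print(s)
E
```

```text
top 46.7305422865941 318.65916039690785 211.90004736620537 (array([0.37461825, 0.0251797 , 1.44618078]), array([ 0.17484384, -0.00344047, -0.98492992]))
side 50.73863872944609 327.066671103339 201.86023147774574 (array([-0.03602765,  0.63028736,  1.15100174]), array([ 0.47192267, -0.43206299, -0.76870718]))
{'t': 0.1, 'q': array([-8.27875160e-01,  3.59303371e-01,  1.11345012e-02, -2.98905785e-04,
       -1.22409136e+00, -2.88118366e-01]), 'qd': array([ 0.00116734, -0.00349804,  0.00162873, -0.00028545, -0.00016615,
       -0.00202437]), 'joint_efforts': array([-1.60262207e-03, -5.84164059e+01,  2.93752509e+01,  7.01556399e+00,
        1.01589775e-02, -3.98751990e-05]), 'eef_pos': array([ 0.29632226, -0.60602363,  0.24771882]), 'ee_rot': array([ 3.14010924e+00, -1.46579409e-04, -2.68689152e+00]), 'force': array([-0.15854611, -0.08769714,  0.79172682]), 'moment': array([ 0.00739027,  0.03851907, -0.01537812]), 'gripper_force': 0.0, 'width': 0.0877001335637947}
```

View pics/top0.png

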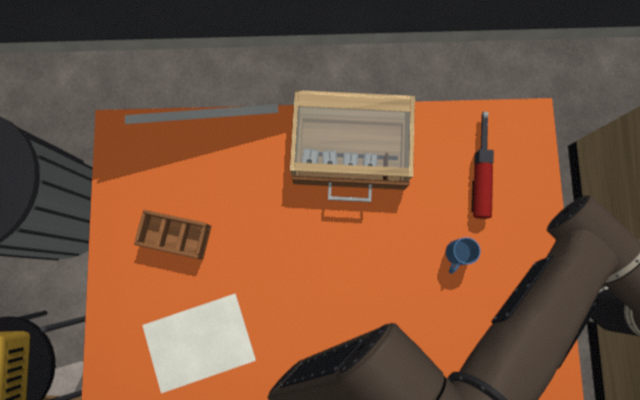

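View pics/side0.png

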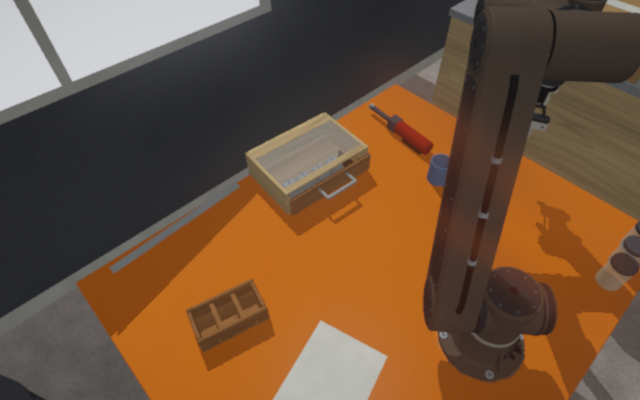

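```bash
python3 - <<'E'
from h import *
a=cv2.imread('pics/top0.png');b=cv2.imread('pics/side0.png')
A=cv2.resize(a[85:215,285:420],None,fx=4,fy=4,interpolation=cv2.INTER_CUBIC)
cv2.imwrite('pics/c0.png',A)
dt=grab('top');ds=grab('side')
for d,(u0,u1,v0,v1),n in((dt,(322,378,186,204),'top'),(ds,(315,362,170,202),'side')):
    im=d['color'];h=cv2.cvtColor(im,cv2.COLOR_BGR2HSV)
    m=((h[...,1]<70)&(h[...,2]>110)).astype(np.uint8);k=np.zeros_like(m);k[v0:v1,u0:u1]=1;m*=k
    ys,xs=np.nonzero(m);print(n,len(xs),xs.min(),xs.max(),ys.min(),ys.max())
    print(m[v0:v1,u0:u1] if n=='top' else '')
    for r in (m[v0:v1,u0:u1]):print(''.join('.#'[i] for i in r))
E
```

```text
top 205 328 370 186 201
[[0 0 0 ... 0 0 0]
 [0 0 0 ... 0 0 0]
 [0 0 0 ... 0 0 0]
 ...
 [0 0 0 ... 0 0 0]
 [0 0 0 ... 0 0 0]
 [0 0 0 ... 0 0 0]]
.......##...............................................
.......##...............................................
.......##.......................................#.......
.......##......................................##.......
......###......................................##.......
......###......................................##.......
......###.....................................###.......
......###.....................................###.......
......###.....................................###.......
......###.....................................###.......
......#####...................................###.......
......#########################...............###.......
......###########################################.......
......###########################################.......
....................#############################.......
........................................#########.......
............................................
[... 931 characters left out ...]
.......#######..............
.........................######................
.......................#######.................
.......#.............#######...................
......####..........######.....................
......#####.......#######......................
.......#####.....######........................
........####...#######.........................
.........###########...........................
..........########.............................
...........######..............................
............###................................
...............................................
...............................................
...............................................
```

View pics/c0.png

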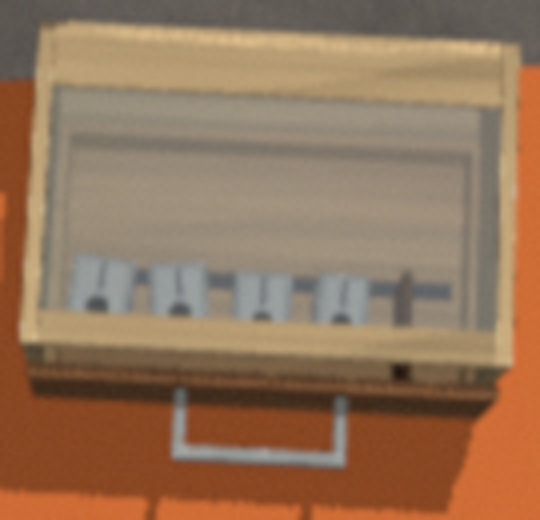

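```bash
cat >> h.py <<'E'
def handle():
    d=grab('top');h=cv2.cvtColor(d['color'],cv2.COLOR_BGR2HSV)
    m=((h[...,1]<70)&(h[...,2]>110)).astype(np.uint8);k=np.zeros_like(m);k[180:300,300:400]=1;m*=k
    n,l,st,c=cv2.connectedComponentsWithStats(m)
    i=max(range(1,n),key=lambda i:st[i,4] if st[i,2]>35 else 0)
    (cx,cy),(w,hh),ang=r=cv2.minAreaRect(np.argwhere(l==i)[:,::-1].astype(np.float32))
    P=cv2.boxPoints(r);P=P[np.argsort(P[:,1])][2:];P=P[np.argsort(P[:,0])]
    return d,l==i,P
E
python3 - <<'E'
from h import *
d,m,P=handle();print(P)
# bar rows: per column mean of lowest run
cols=range(332,367);ys=[]
for c in cols:
    y=np.nonzero(m[:,c])[0];y=y[y>194];ys.append(y.mean())
k,b=np.polyfit(list(cols),ys,1)
xs=np.nonzero(m)[1];L,R=xs.min()-.5,xs.max()+.5
a=onz(d,L,k*L+b,.068);e=onz(d,R,k*R+b,.068)
print('bar ends',a,e,np.linalg.norm(a-e),'mid',(a+e)/2);v=a-e
print('yaw',np.degrees(np.arctan2(-v[0],v[1])))
# cabinet pane/edges check: front top edge of cabinet at z=.108 (crop px/4+off)
for u,v in((22,342),(510,365),(42,25),(520,45)):print(onz(d,285+u/4,85+v/4,.108))
# side view bar mid
ds=grab('side')
for u,v in((353,180),(326,197)):print('side',onz(ds,u,v,.068))
for n,X in(('bar',(a+e)/2),):print(proj(ds,X))
E
```

```text
[[327.36035 198.9543 ]
 [369.9289  201.99492]]
bar ends [ 0.62648347 -0.00251114  0.068     ] [ 0.61616666 -0.13219075  0.068     ] 0.13008934751479465 mid [ 0.62132506 -0.06735095  0.068     ]
yaw -4.548651503478766
[0.70316493 0.10567002 0.108     ]
[ 0.67641427 -0.25459603  0.108     ]
[0.95007035 0.08653585 0.108     ]
[ 0.92444724 -0.27588986  0.108     ]
side [ 0.61613171 -0.12357813  0.068     ]
side [ 0.62457906 -0.00202513  0.068     ]
(np.float64(340.47752462696303), np.float64(187.51327846724746))
```

Emit:
servo_tool(targets=[{"angular": [0,0,-8.5],"xyz": [0,0,0],"claw": 3.2},{"angular": [0,0,-8.5],"xyz": [0,0,0],"claw": 3.2},{"angular": [0,0,-8.5],"xyz": [0,0,0],"claw": 3.2},{"angular": [0,0,-8.5],"xyz": [0,0,0],"claw": 3.2},{"angular": [0,0,-8.5],"xyz": [0,0,0],"claw": 3.2},{"angular": [0,0,-8.5],"xyz": [0,0,0],"claw": 3.2},{"angular": [0,0,-8.5],"xyz": [0,0,0],"claw": 3.2},{"angular": [0,0,0],"xyz": [-4.3,-2.1,0],"claw": 3.2},{"angular": [0,0,0],"xyz": [-4.3,-2.1,0],"claw": 3.2},{"angular": [0,0,0],"xyz": [-4.3,-2.1,0],"claw": 3.2},{"angular": [0,0,0],"xyz": [-4.3,-2.1,0],"claw": 3.2},{"angular": [0,0,0],"xyz": [-4.3,-2.1,0],"claw": 3.2},{"angular": [0,0,0],"xyz": [-4.3,-2.1,0],"claw": 3.2},{"angular": [0,0,0],"xyz": [-4.3,-2.1,0],"claw": 3.2},{"angular": [0,0,0],"xyz": [-4.3,-2.1,0],"claw": 3.2},{"angular": [0,0,0],"xyz": [-4.3,-2.1,0],"claw": 3.2},{"angular": [0,0,0],"xyz": [-4.3,-2.1,0],"claw": 3.2},{"angular": [0,0,0],"xyz": [-4.3,-2.1,0],"claw": 3.2},{"angular": [0,0,0],"xyz": [-4.3,-2.1,0],"claw": 3.2},{"angular": [0,0,0],"xyz": [-4.3,-2.1,0],"claw": 3.2}])

```text
t: 2.3
eef_pos: [0.6126, -0.0682, 0.2488]
ee_rot: [-3.141, 0.0, -1.648]
force: [0.8, -1.0, 0.2]
width: 0.0318
gripper_force: 0.0
```

Emit:
servo_tool(targets=[{"angular": [0,0,0],"xyz": [0,-0.4,2],"claw": 3.2},{"angular": [0,0,0],"xyz": [0,-0.4,4],"claw": 3.2},{"angular": [0,0,0],"xyz": [0,0,4],"claw": 3.2},{"angular": [0,0,0],"xyz": [0,0,0],"claw": 3.2},{"angular": [0,0,0],"xyz": [0,0,0],"claw": 3.2}])

```text
t: 2.8
eef_pos: [0.62, -0.0711, 0.149]
ee_rot: [3.141, -0.001, -1.648]
force: [0.4, -0.2, 0.2]
width: 0.032
gripper_force: 0.0
```

Emit:
servo_tool(targets=[{"angular": [0,0,0],"xyz": [-0.3,-0.1,3],"claw": 3.2},{"angular": [0,0,0],"xyz": [0,0,3],"claw": 3.2},{"angular": [0,0,0],"xyz": [0,0,1.4],"claw": 3.2},{"angular": [0,0,0],"xyz": [0,0,0],"claw": 3.2},{"angular": [0,0,0],"xyz": [0,0,0],"claw": 0.6},{"angular": [0,0,0],"xyz": [0,0,0],"claw": 0.6},{"angular": [0,0,0],"xyz": [0,0,0],"claw": 0.6},{"angular": [0,0,0],"xyz": [0,0,0],"claw": 0.6},{"angular": [0,0,0],"xyz": [0,0,0],"claw": 0.6}], force=25)

```text
t: 3.7
eef_pos: [0.6216, -0.0679, 0.0757]
ee_rot: [-3.14, 0.0, -1.648]
force: [-2.5, 0.5, 6.1]
width: 0.0097
gripper_force: 25.0
```

Emit:
servo_tool(targets=[{"angular": [0,0,0],"xyz": [0,0.2,0],"claw": 0.6},{"angular": [0,0,0],"xyz": [0,0.4,0],"claw": 0.6},{"angular": [0,0,0],"xyz": [0,0.6,0],"claw": 0.6},{"angular": [0,0,0],"xyz": [0,0.8,0],"claw": 0.6},{"angular": [0,0,0],"xyz": [0,0.9,0],"claw": 0.6},{"angular": [0,0,0],"xyz": [0,1,0],"claw": 0.6},{"angular": [0,0,0],"xyz": [0,1,0],"claw": 0.6},{"angular": [0,0,0],"xyz": [0,1,0],"claw": 0.6},{"angular": [0,0,0],"xyz": [0,1,0],"claw": 0.6},{"angular": [0,0,0],"xyz": [0,1,0],"claw": 0.6},{"angular": [0,0,0],"xyz": [0,1,0],"claw": 0.6},{"angular": [0,0,0],"xyz": [0,1,0],"claw": 0.6},{"angular": [0,0,0],"xyz": [0,1,0],"claw": 0.6},{"angular": [0,0,0],"xyz": [0,1,0],"claw": 0.6},{"angular": [0,0,0],"xyz": [0,0.9,0],"claw": 0.6},{"angular": [0,0,0],"xyz": [0,0.8,0],"claw": 0.6},{"angular": [0,0,0],"xyz": [0,0.6,0],"claw": 0.6},{"angular": [0,0,0],"xyz": [0,0.4,0],"claw": 0.6},{"angular": [0,0,0],"xyz": [0,0.2,0],"claw": 0.6},{"angular": [0,0,0],"xyz": [0,0,0],"claw": 0.6}])

```text
t: 5.7
eef_pos: [0.4741, -0.0564, 0.0756]
ee_rot: [-3.139, 0.0, -1.648]
force: [-0.6, -0.2, 11.2]
width: 0.0098
gripper_force: 25.0
```

Emit:
servo_tool(targets=[{"angular": [0,0,0],"xyz": [0,0.3,0],"claw": 0.6},{"angular": [0,0,0],"xyz": [0,0.3,0],"claw": 0.6},{"angular": [0,0,0],"xyz": [0,0.2,0],"claw": 0.6},{"angular": [0,0,0],"xyz": [0,0.2,0],"claw": 0.6},{"angular": [0,0,0],"xyz": [0,0.2,0],"claw": 0.6},{"angular": [0,0,0],"xyz": [0,0.1,0],"claw": 0.6},{"angular": [0,0,0],"xyz": [0,0.1,0],"claw": 0.6},{"angular": [0,0,0],"xyz": [0,0,0],"claw": 0.6},{"angular": [0,0,0],"xyz": [0,0,0],"claw": 0.6}])

```text
t: 6.6
eef_pos: [0.4688, -0.0555, 0.0759]
ee_rot: [-3.126, 0.001, -1.646]
force: [36.8, -23.5, -32.3]
width: 0.0094
gripper_force: 25.0
```

```bash
python3 - <<'E'
from h import *
d=grab('top');s=grab('side');print(monitor.get_state())
A=cv2.resize(d['color'][80:280,270:430],None,fx=3,fy=3,interpolation=cv2.INTER_CUBIC)
B=cv2.resize(s['color'][80:280,210:400],None,fx=3,fy=3,interpolation=cv2.INTER_CUBIC)[:, :320*3]
B=cv2.resize(B,(316,333)) if 0 else B
C=np.hstack([A,B]);C=cv2.resize(C,None,fx=.76,fy=.76,interpolation=cv2.INTER_AREA);print(C.shape)
cv2.imwrite('pics/p1.png',C)
E
```

```text
{'t': 6.7, 'q': array([ 0.30450616,  0.21252108, -0.66264515,  0.00753823, -0.68032275,
       -0.38504709]), 'qd': array([-0.00012592, -0.00034373,  0.00181917, -0.00039068, -0.00141249,
        0.00105185]), 'joint_efforts': array([  9.47180539, -47.27181673,   9.44113612,  -3.25992264,
        -9.813357  ,   0.11599525]), 'eef_pos': array([ 0.46876641, -0.05548908,  0.07591417]), 'ee_rot': array([-3.12560456e+00,  1.26668667e-03, -1.64550343e+00]), 'force': array([ 36.85615542, -23.27594079, -30.15801141]), 'moment': array([ -8.90777539, -13.03368938,  -0.2491189 ]), 'gripper_force': 25.02021923661232, 'width': 0.009470123262237139}
(456, 798, 3)
```

View pics/p1.png

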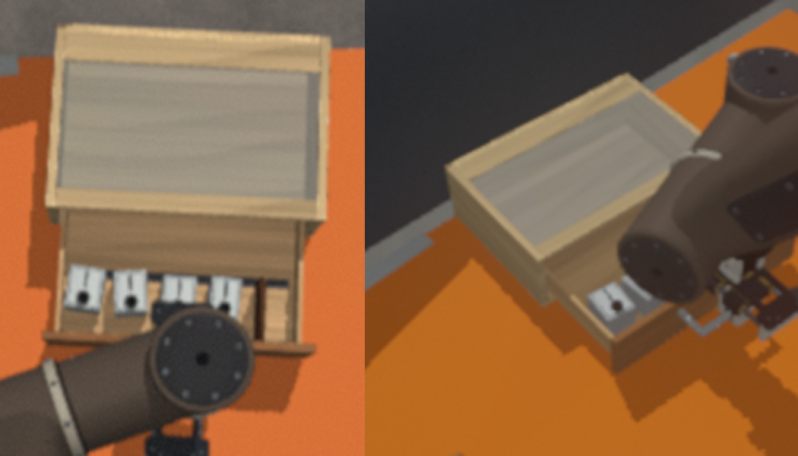

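Emit:
servo_tool(targets=[{"angular": [0,0,0],"xyz": [0,-0.3,0],"claw": 0.6},{"angular": [0,0,0],"xyz": [0,-0.3,0],"claw": 0.6},{"angular": [0,0,0],"xyz": [0,0,0],"claw": 0.6}])

```text
t: 7.0
eef_pos: [0.469, -0.0557, 0.0758]
ee_rot: [-3.136, 0.001, -1.647]
force: [10.0, -6.4, 1.2]
width: 0.0097
gripper_force: 25.0
```

Emit:
servo_tool(targets=[{"angular": [0,0,0],"xyz": [0,0,0],"claw": 3.2},{"angular": [0,0,0],"xyz": [0,0,0],"claw": 3.2},{"angular": [0,0,0],"xyz": [0,0,0],"claw": 3.2},{"angular": [0,0,0],"xyz": [0,0,-1],"claw": 3.2},{"angular": [0,0,0],"xyz": [0,0,-3],"claw": 3.2},{"angular": [0,0,0],"xyz": [0,0,-5],"claw": 3.2},{"angular": [0,0,0],"xyz": [3,0,-4],"claw": 3.2},{"angular": [0,0,-8.5],"xyz": [4,0,0],"claw": 0},{"angular": [0,0,-8.5],"xyz": [4,0,0],"claw": 0},{"angular": [0,0,-8.5],"xyz": [4,0,0],"claw": 0},{"angular": [0,0,-8.5],"xyz": [4,0,0],"claw": 0},{"angular": [0,0,-8.5],"xyz": [4,0,0],"claw": 0},{"angular": [0,0,-8.5],"xyz": [4,0,0],"claw": 0},{"angular": [0,0,-8.5],"xyz": [0,0,0],"claw": 0},{"angular": [0,0,-8.5],"xyz": [0,0,0],"claw": 0},{"angular": [0,0,-8.5],"xyz": [0,0,0],"claw": 0},{"angular": [0,0,-8.5],"xyz": [0,0,0],"claw": 0},{"angular": [0,0,-5],"xyz": [0,0,0],"claw": 0},{"angular": [0,0,0],"xyz": [0,0,0],"claw": 0}])

```text
t: 8.9
eef_pos: [0.525, -0.3008, 0.205]
ee_rot: [-3.141, 0.0, -0.11]
force: [0.5, -0.0, 0.0]
width: 0.0005
gripper_force: 0.0
```

```bash
python3 - <<'E'
from h import *
d=grab('top');np.save('d1.npy',d,allow_pickle=True)
A=cv2.resize(d['color'][150:250,270:430],None,fx=5,fy=5,interpolation=cv2.INTER_CUBIC)
cv2.imwrite('pics/p2.png',A)
print(monitor.get_state()['eef_pos'],monitor.get_state()['ee_rot'])
E
```

```text
[ 0.52508821 -0.30081813  0.20499013] [-3.14146391e+00  2.89412122e-04 -1.13668530e-01]
```

View pics/p2.png

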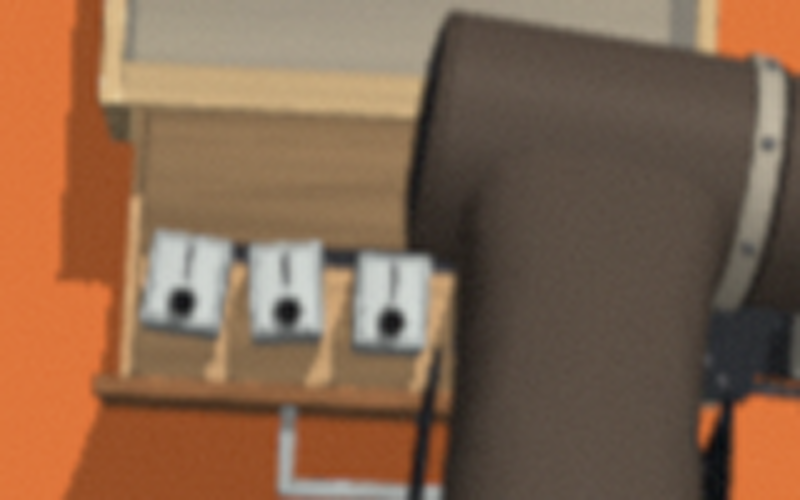

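```bash
cat >> h.py <<'E'
PS=np.radians(-4.4);DX=np.array([np.cos(PS),np.sin(PS)]);DY=np.array([-np.sin(PS),np.cos(PS)])
C=np.array([.5409,.0968])
def dr(X): w=np.array(X[:2])-C; return np.round([w@DX*1e3,w@DY*1e3],1)
E
python3 - <<'E'
from h import *
d=np.load('d1.npy',allow_pickle=True).item()
f=lambda u,v,z:dr(onz(d,270+u/5,150+v/5,z))
print('corner check inner front/wall: front top outer L',f(97,375,.088),'wall top inner',f(140,200,.056))
for n,q in (('1',((155,232),(230,240),(217,330),(143,320))),('2',((250,240),(321,243),(321,335),(250,338))),('3',((357,253),(431,257),(429,350),(353,347)))):
    print(n,[f(u,v,.068).tolist() for u,v in q])
g=lambda u,v,z:dr(onz(d,270+u/2.28,80+v/2.28,z))
print('4',g(213,275,.068),g(242,277,.068),'plate',g(258,277,.078),g(264,277,.078),'3',g(164,275,.068),g(196,277,.068))
print('tcp',dr(monitor.get_state()['eef_pos']))
E
```

```text
corner check inner front/wall: front top outer L [ 0.9 16.1] wall top inner [113.7  -1.3]
1 [[92.1, -12.2], [89.5, -57.8], [34.2, -52.9], [38.0, -8.1]]
2 [[90.1, -69.9], [90.5, -112.9], [34.4, -115.5], [30.4, -73.0]]
3 [[85.5, -134.9], [85.3, -179.6], [28.6, -180.7], [28.1, -135.0]]
4 [  88.8 -201.3] [  88.1 -239.7] plate [  87.4 -259.6] [  87.8 -267.5] 3 [  85.5 -136.5] [  85.  -178.9]
tcp [  14.7 -397.7]
```

Emit:
servo_tool(targets=[{"angular": [0,0,-2],"xyz": [0,0,0],"claw": 0},{"angular": [0,0,0],"xyz": [1.9,-3.5,0],"claw": 0},{"angular": [0,0,0],"xyz": [1.9,-3.5,0],"claw": 0},{"angular": [0,0,0],"xyz": [1.9,-3.5,0],"claw": 0},{"angular": [0,0,0],"xyz": [1.9,-3.5,0],"claw": 0},{"angular": [0,0,0],"xyz": [1.9,-3.5,0],"claw": 0},{"angular": [0,0,0],"xyz": [0,0,4],"claw": 0},{"angular": [0,0,0],"xyz": [0,0,2],"claw": 0},{"angular": [0,0,0],"xyz": [0,0,0],"claw": 0},{"angular": [0,0,0],"xyz": [0,0,0],"claw": 0}])

```text
t: 9.95
eef_pos: [0.6337, -0.134, 0.1452]
ee_rot: [3.141, 0.0, -0.078]
force: [1.0, 0.0, 1.3]
width: 0.0004
gripper_force: 0.0
```

```bash
python3 - <<'E'
from h import *
s=monitor.get_state();print(dr(s['eef_pos']),s['eef_pos'],np.degrees(s['ee_rot']),s['force'])
E
```

```text
[ 110.3 -223. ] [ 0.63372748 -0.13396909  0.14523918] [ 1.79968523e+02  1.36971772e-02 -4.46908414e+00] [0.98666813 0.0466896  1.34932248]
```

Emit:
servo_tool(targets=[{"angular": [0,0,0],"xyz": [0,-0.2,3],"claw": 0},{"angular": [0,0,0],"xyz": [0,0,3],"claw": 0},{"angular": [0,0,0],"xyz": [0,0,2],"claw": 0},{"angular": [0,0,0],"xyz": [0,0,0.9],"claw": 0},{"angular": [0,0,0],"xyz": [0,0,0],"claw": 0},{"angular": [0,0,0],"xyz": [-0.4,0,0],"claw": 0},{"angular": [0,0,0],"xyz": [-0.4,0,0],"claw": 0},{"angular": [0,0,0],"xyz": [-0.4,0,0],"claw": 0},{"angular": [0,0,0],"xyz": [-0.4,0,0],"claw": 0},{"angular": [0,0,0],"xyz": [-0.4,0,0],"claw": 0},{"angular": [0,0,0],"xyz": [-0.4,0,0],"claw": 0},{"angular": [0,0,0],"xyz": [-0.4,0,0],"claw": 0},{"angular": [0,0,0],"xyz": [-0.4,0,0],"claw": 0},{"angular": [0,0,0],"xyz": [-0.4,0,0],"claw": 0},{"angular": [0,0,0],"xyz": [-0.3,0,0],"claw": 0},{"angular": [0,0,0],"xyz": [-0.2,0,0],"claw": 0},{"angular": [0,0,0],"xyz": [-0.2,0,0],"claw": 0},{"angular": [0,0,0],"xyz": [0,0,0],"claw": 0}])

```text
t: 11.75
eef_pos: [0.591, -0.1285, 0.0557]
ee_rot: [3.142, -0.0, -0.077]
force: [2.4, -0.5, 1.4]
width: 0.0004
gripper_force: 1.3
```

```bash
python3 - <<'E'
from h import *
s=monitor.get_state();print(dr(s['eef_pos']),s['eef_pos'],np.degrees(s['ee_rot']),s['force'])
E
```

```text
[  67.2 -220.8] [ 0.59098898 -0.12852556  0.05565065] [ 1.79999407e+02 -2.74987229e-02 -4.39372960e+00] [ 2.44583555 -0.45750808  1.40949703]
```

Emit:
servo_tool(targets=[{"angular": [0,0,0],"xyz": [-0.1,0,0],"claw": 0},{"angular": [0,0,0],"xyz": [-0.1,0,0],"claw": 0},{"angular": [0,0,0],"xyz": [0,0,0],"claw": 0}])

```text
t: 12.05
eef_pos: [0.591, -0.1285, 0.056]
ee_rot: [-3.142, -0.004, -0.076]
force: [9.2, -2.4, -3.7]
width: 0.0003
gripper_force: 4.2
```

Emit:
servo_tool(targets=[{"angular": [0,0,0],"xyz": [1,0,0],"claw": 0},{"angular": [0,0,0],"xyz": [3.2,0,0],"claw": 0},{"angular": [0,0,0],"xyz": [0,-2.3,0],"claw": 0},{"angular": [0,0,0],"xyz": [0,-4,0],"claw": 0},{"angular": [0,0,0],"xyz": [0,0,0],"claw": 0},{"angular": [0,0,0],"xyz": [-0.4,0,0],"claw": 0},{"angular": [0,0,0],"xyz": [-0.4,0,0],"claw": 0},{"angular": [0,0,0],"xyz": [-0.4,0,0],"claw": 0},{"angular": [0,0,0],"xyz": [-0.4,0,0],"claw": 0},{"angular": [0,0,0],"xyz": [-0.4,0,0],"claw": 0},{"angular": [0,0,0],"xyz": [-0.4,0,0],"claw": 0},{"angular": [0,0,0],"xyz": [-0.4,0,0],"claw": 0},{"angular": [0,0,0],"xyz": [-0.4,0,0],"claw": 0},{"angular": [0,0,0],"xyz": [-0.4,0,0],"claw": 0},{"angular": [0,0,0],"xyz": [-0.3,0,0],"claw": 0},{"angular": [0,0,0],"xyz": [-0.1,0,0],"claw": 0},{"angular": [0,0,0],"xyz": [-0.1,0,0],"claw": 0},{"angular": [0,0,0],"xyz": [-0.1,0,0],"claw": 0},{"angular": [0,0,0],"xyz": [0,0,0],"claw": 0}])

```text
t: 13.95
eef_pos: [0.596, -0.0655, 0.0562]
ee_rot: [-3.141, -0.004, -0.076]
force: [7.2, -1.8, -3.3]
width: 0.0004
gripper_force: 3.7
```

```bash
python3 - <<'E'
from h import *
s=monitor.get_state();print(dr(s['eef_pos']),s['eef_pos'],np.degrees(s['ee_rot']),s['force'])
E
```

```text
[  67.4 -157.6] [ 0.59602194 -0.06553459  0.0562433 ] [-179.98215206   -0.24397299   -4.35653936] [ 7.15906419 -1.77000724 -3.31722898]
```

Emit:
servo_tool(targets=[{"angular": [0,0,0],"xyz": [1,0,0],"claw": 0},{"angular": [0,0,0],"xyz": [3.2,0,0],"claw": 0},{"angular": [0,0,0],"xyz": [0,-2.4,0],"claw": 0},{"angular": [0,0,0],"xyz": [0,-4,0],"claw": 0},{"angular": [0,0,0],"xyz": [0,0,0],"claw": 0},{"angular": [0,0,0],"xyz": [-0.4,0,0],"claw": 0},{"angular": [0,0,0],"xyz": [-0.4,0,0],"claw": 0},{"angular": [0,0,0],"xyz": [-0.4,0,0],"claw": 0},{"angular": [0,0,0],"xyz": [-0.4,0,0],"claw": 0},{"angular": [0,0,0],"xyz": [-0.4,0,0],"claw": 0},{"angular": [0,0,0],"xyz": [-0.4,0,0],"claw": 0},{"angular": [0,0,0],"xyz": [-0.4,0,0],"claw": 0},{"angular": [0,0,0],"xyz": [-0.4,0,0],"claw": 0},{"angular": [0,0,0],"xyz": [-0.4,0,0],"claw": 0},{"angular": [0,0,0],"xyz": [-0.3,0,0],"claw": 0},{"angular": [0,0,0],"xyz": [-0.1,0,0],"claw": 0},{"angular": [0,0,0],"xyz": [-0.1,0,0],"claw": 0},{"angular": [0,0,0],"xyz": [-0.1,0,0],"claw": 0},{"angular": [0,0,0],"xyz": [0,0,0],"claw": 0}])

```text
t: 15.85
eef_pos: [0.601, -0.0017, 0.0563]
ee_rot: [-3.141, -0.004, -0.076]
force: [7.2, -3.7, -3.5]
width: 0.0004
gripper_force: 4.1
```

```bash
python3 - <<'E'
from h import *
s=monitor.get_state();print(dr(s['eef_pos']),s['eef_pos'],np.degrees(s['ee_rot']),s['force'])
E
```

```text
[ 67.5 -93.6] [ 0.60102218 -0.00167874  0.05628967] [-179.97048853   -0.25035142   -4.34958795] [ 7.22875478 -3.67217341 -3.46784005]
```

Emit:
servo_tool(targets=[{"angular": [0,0,0],"xyz": [1,0,0],"claw": 0},{"angular": [0,0,0],"xyz": [3.4,0,0],"claw": 0},{"angular": [0,0,0],"xyz": [0,-2,0],"claw": 0},{"angular": [0,0,0],"xyz": [0,-4,0],"claw": 0},{"angular": [0,0,0],"xyz": [0,0,0],"claw": 0},{"angular": [0,0,0],"xyz": [-0.4,0,0],"claw": 0},{"angular": [0,0,0],"xyz": [-0.4,0,0],"claw": 0},{"angular": [0,0,0],"xyz": [-0.4,0,0],"claw": 0},{"angular": [0,0,0],"xyz": [-0.4,0,0],"claw": 0},{"angular": [0,0,0],"xyz": [-0.4,0,0],"claw": 0},{"angular": [0,0,0],"xyz": [-0.4,0,0],"claw": 0},{"angular": [0,0,0],"xyz": [-0.4,0,0],"claw": 0},{"angular": [0,0,0],"xyz": [-0.4,0,0],"claw": 0},{"angular": [0,0,0],"xyz": [-0.4,0,0],"claw": 0},{"angular": [0,0,0],"xyz": [-0.4,0,0],"claw": 0},{"angular": [0,0,0],"xyz": [-0.2,0,0],"claw": 0},{"angular": [0,0,0],"xyz": [-0.1,0,0],"claw": 0},{"angular": [0,0,0],"xyz": [-0.1,0,0],"claw": 0},{"angular": [0,0,0],"xyz": [0,0,0],"claw": 0}])

```text
t: 17.75
eef_pos: [0.6057, 0.0581, 0.0562]
ee_rot: [-3.141, -0.005, -0.076]
force: [9.8, -2.7, -4.9]
width: 0.0003
gripper_force: 4.9
```

```bash
python3 - <<'E'
from h import *
s=monitor.get_state();print(dr(s['eef_pos']),s['eef_pos'],np.degrees(s['ee_rot']),s['force'])
E
```

```text
[ 67.5 -33.6] [0.60565957 0.05813816 0.05624381] [-179.9598231    -0.26114974   -4.3461184 ] [ 9.77313784 -2.68188085 -4.88150547]
```

Emit:
servo_tool(targets=[{"angular": [0,0,0],"xyz": [1.5,0,0],"claw": 0},{"angular": [0,0,0],"xyz": [0,0,-4],"claw": 0},{"angular": [0,0,0],"xyz": [0,0,-4],"claw": 0},{"angular": [0,0,8.5],"xyz": [0,0,0],"claw": 0},{"angular": [0,0,8.5],"xyz": [0,0,0],"claw": 0},{"angular": [0,0,8.5],"xyz": [0,0,0],"claw": 0},{"angular": [0,0,8.5],"xyz": [0,0,0],"claw": 0},{"angular": [0,0,8.5],"xyz": [0,0,0],"claw": 0},{"angular": [0,0,8.5],"xyz": [0,0,0],"claw": 0},{"angular": [0,0,8.5],"xyz": [0,0,0],"claw": 0},{"angular": [0,0,8.5],"xyz": [0,0,0],"claw": 0},{"angular": [0,0,8.5],"xyz": [0,0,0],"claw": 0},{"angular": [0,0,8.5],"xyz": [0,0,0],"claw": 0},{"angular": [0,0,5],"xyz": [0,0,0],"claw": 0},{"angular": [0,0,0],"xyz": [4.3,0.6,0],"claw": 0},{"angular": [0,0,0],"xyz": [4.3,0.6,0],"claw": 0},{"angular": [0,0,0],"xyz": [4.3,0.6,0],"claw": 0},{"angular": [0,0,0],"xyz": [4.3,0.6,0],"claw": 0},{"angular": [0,0,0],"xyz": [4.3,0.6,0],"claw": 0},{"angular": [0,0,0],"xyz": [4.3,0.6,0],"claw": 0},{"angular": [0,0,0],"xyz": [0,0,0],"claw": 0},{"angular": [0,0,0],"xyz": [0,0,0],"claw": 0}])

```text
invalid input
```

```bash
python3 - <<'E'
from h import *
s=monitor.get_state();print(dr(s['eef_pos']),s['eef_pos'],np.degrees(s['ee_rot']),s['force'])
E
```

```text
[ 67.5 -33.6] [0.60565957 0.05813816 0.05624381] [-179.9598231    -0.26114974   -4.3461184 ] [ 9.77313784 -2.68188085 -4.88150547]
```

Over 20 rows; split.

Emit:
servo_tool(targets=[{"angular": [0,0,0],"xyz": [1.5,0,0],"claw": 0},{"angular": [0,0,0],"xyz": [0,0,-4],"claw": 0},{"angular": [0,0,0],"xyz": [0,0,-4],"claw": 0},{"angular": [0,0,8.5],"xyz": [0,0,0],"claw": 0},{"angular": [0,0,8.5],"xyz": [0,0,0],"claw": 0},{"angular": [0,0,8.5],"xyz": [0,0,0],"claw": 0},{"angular": [0,0,8.5],"xyz": [0,0,0],"claw": 0},{"angular": [0,0,8.5],"xyz": [0,0,0],"claw": 0},{"angular": [0,0,8.5],"xyz": [0,0,0],"claw": 0},{"angular": [0,0,8.5],"xyz": [0,0,0],"claw": 0},{"angular": [0,0,8.5],"xyz": [0,0,0],"claw": 0},{"angular": [0,0,8.5],"xyz": [0,0,0],"claw": 0},{"angular": [0,0,8.5],"xyz": [0,0,0],"claw": 0},{"angular": [0,0,5],"xyz": [0,0,0],"claw": 0},{"angular": [0,0,0],"xyz": [4.3,0.6,0],"claw": 0},{"angular": [0,0,0],"xyz": [4.3,0.6,0],"claw": 0},{"angular": [0,0,0],"xyz": [4.3,0.6,0],"claw": 0},{"angular": [0,0,0],"xyz": [4.3,0.6,0],"claw": 0},{"angular": [0,0,0],"xyz": [4.3,0.6,0],"claw": 0},{"angular": [0,0,0],"xyz": [4.3,0.6,0],"claw": 0}])

```text
t: 19.75
eef_pos: [0.5613, -0.1989, 0.1355]
ee_rot: [3.141, 0.0, -1.647]
force: [0.5, 0.0, 0.0]
width: 0.0004
gripper_force: 0.0
```

```bash
python3 - <<'E'
from h import *
d=grab('side');top=grab('top')
s=monitor.get_state();print(dr(s['eef_pos']),s['eef_pos'],np.degrees(s['ee_rot']),s['force'])
A=cv2.resize(top['color'][150:250,270:430],None,fx=3.5,fy=3.5,interpolation=cv2.INTER_CUBIC)
B=cv2.resize(d['color'][120:250,260:420],None,fx=3.5,fy=2.69*1,interpolation=cv2.INTER_CUBIC)[:350]
B=cv2.resize(d['color'][150:250,270:340],None,fx=3.5,fy=3.5,interpolation=cv2.INTER_CUBIC)
cv2.imwrite('pics/p3.png',np.hstack([A,B])[:, :800])
E
```

```text
[  42.2 -295.8] [ 0.56026096 -0.20137644  0.13519107] [ 1.79893045e+02 -6.33575904e-03 -9.46550669e+01] [ 0.09587008  0.46894463 -0.14833728]
```

View pics/p3.png

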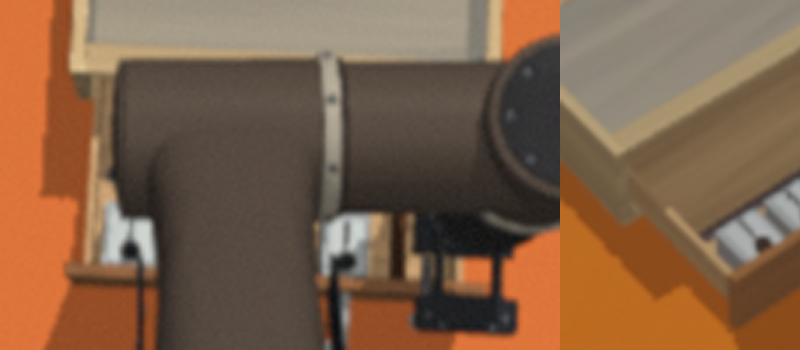

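Emit:
servo_tool(targets=[{"angular": [0,0,0],"xyz": [-0.3,0,0],"claw": 0},{"angular": [0,0,0],"xyz": [0,0,2],"claw": 0},{"angular": [0,0,0],"xyz": [0,0,2],"claw": 0},{"angular": [0,0,0],"xyz": [0,0,1.5],"claw": 0},{"angular": [0,0,0],"xyz": [0,0,1],"claw": 0},{"angular": [0,0,0],"xyz": [0,0,0.6],"claw": 0},{"angular": [0,0,0],"xyz": [0,0,0],"claw": 0}])

```text
t: 20.55
eef_pos: [0.5625, -0.1939, 0.064]
ee_rot: [3.14, 0.0, -1.647]
force: [0.7, 0.2, 0.3]
width: 0.0001
gripper_force: 0.0
```

```bash
python3 - <<'E'
from h import *
s=monitor.get_state();print(dr(s['eef_pos']),s['eef_pos'],np.degrees(s['ee_rot']),s['force'])
E
```

```text
[  43.9 -288.2] [ 0.56251947 -0.1938712   0.06398486] [ 1.79928412e+02  6.02556960e-04 -9.43528991e+01] [0.73798109 0.15544104 0.26548189]
```

Emit:
servo_tool(targets=[{"angular": [0,0,0],"xyz": [-0.3,0,0],"claw": 0},{"angular": [0,0,0],"xyz": [-0.3,0,0],"claw": 0},{"angular": [0,0,0],"xyz": [-0.3,0,0],"claw": 0},{"angular": [0,0,0],"xyz": [-0.3,0,0],"claw": 0},{"angular": [0,0,0],"xyz": [-0.4,0,0],"claw": 0},{"angular": [0,0,0],"xyz": [-0.4,0,0],"claw": 0},{"angular": [0,0,0],"xyz": [-0.4,0,0],"claw": 0},{"angular": [0,0,0],"xyz": [-0.4,0,0],"claw": 0},{"angular": [0,0,0],"xyz": [-0.4,0,0],"claw": 0},{"angular": [0,0,0],"xyz": [-0.4,0,0],"claw": 0},{"angular": [0,0,0],"xyz": [-0.4,0,0],"claw": 0},{"angular": [0,0,0],"xyz": [-0.4,0,0],"claw": 0},{"angular": [0,0,0],"xyz": [-0.4,0,0],"claw": 0},{"angular": [0,0,0],"xyz": [-0.4,0,0],"claw": 0},{"angular": [0,0,0],"xyz": [-0.4,0,0],"claw": 0},{"angular": [0,0,0],"xyz": [-0.4,0,0],"claw": 0},{"angular": [0,0,0],"xyz": [-0.4,0,0],"claw": 0},{"angular": [0,0,0],"xyz": [-0.4,0,0],"claw": 0},{"angular": [0,0,0],"xyz": [-0.4,0,0],"claw": 0},{"angular": [0,0,0],"xyz": [-0.4,0,0],"claw": 0}])

```text
t: 22.55
eef_pos: [0.5688, -0.1187, 0.0648]
ee_rot: [-3.141, -0.0, -1.647]
force: [2.3, -6.2, 1.8]
width: 0.0006
gripper_force: 3.1
```

```bash
python3 - <<'E'
from h import *
s=monitor.get_state();print(dr(s['eef_pos']),s['eef_pos'],np.degrees(s['ee_rot']),s['force'])
E
```

```text
[  44.4 -212.7] [ 0.5688421  -0.11870318  0.06476409] [-1.79968442e+02 -1.65865296e-02 -9.43930167e+01] [ 2.30008225 -6.22804699  1.77769846]
```

Emit:
servo_tool(targets=[{"angular": [0,0,0],"xyz": [-0.3,0,0],"claw": 0},{"angular": [0,0,0],"xyz": [-0.3,0,0],"claw": 0},{"angular": [0,0,0],"xyz": [-0.3,0,0],"claw": 0},{"angular": [0,0,0],"xyz": [-0.2,0,0],"claw": 0},{"angular": [0,0,0],"xyz": [-0.2,0,0],"claw": 0},{"angular": [0,0,0],"xyz": [0,0,0],"claw": 0}])

```text
t: 23.15
eef_pos: [0.5698, -0.1057, 0.0647]
ee_rot: [-3.141, -0.0, -1.647]
force: [3.2, -5.2, 1.5]
width: 0.0001
gripper_force: 2.6
```

```bash
python3 - <<'E'
from h import *
s=monitor.get_state();print(dr(s['eef_pos']),s['eef_pos'],np.degrees(s['ee_rot']),s['force'])
E
```

```text
[  44.4 -199.7] [ 0.5698346  -0.10572961  0.06472798] [-1.79971834e+02 -1.37131979e-02 -9.43881583e+01] [ 3.17336167 -5.24492618  1.47187872]
```

Emit:
servo_tool(targets=[{"angular": [0,0,0],"xyz": [-0.1,0,0],"claw": 0},{"angular": [0,0,0],"xyz": [-0.1,0,0],"claw": 0},{"angular": [0,0,0],"xyz": [-0.1,0,0],"claw": 0},{"angular": [0,0,0],"xyz": [-0.1,0,0],"claw": 0}])

```text
t: 23.55
eef_pos: [0.5701, -0.1024, 0.0648]
ee_rot: [-3.141, -0.001, -1.647]
force: [3.7, -15.5, 0.0]
width: 0.0004
gripper_force: 7.5
```

Emit:
servo_tool(targets=[{"angular": [0,0,0],"xyz": [-0.1,0,0],"claw": 0},{"angular": [0,0,0],"xyz": [0,0,0],"claw": 0}])

```text
t: 23.75
eef_pos: [0.5701, -0.1023, 0.0648]
ee_rot: [-3.141, -0.002, -1.647]
force: [3.8, -15.2, 1.3]
width: 0.0006
gripper_force: 7.6
```

```bash
python3 - <<'E'
from h import *
s=monitor.get_state();print(dr(s['eef_pos']),s['eef_pos'],np.degrees(s['ee_rot']),s['force'])
E
```

```text
[  44.4 -196.3] [ 0.57007708 -0.10234377  0.06476446] [-1.79994463e+02 -1.12937628e-01 -9.43940011e+01] [  3.84048464 -15.16788622   1.3344245 ]
```

Emit:
servo_tool(targets=[{"angular": [0,0,0],"xyz": [-0.1,0,0],"claw": 0},{"angular": [0,0,0],"xyz": [0,0,0],"claw": 0},{"angular": [0,0,0],"xyz": [-0.1,0,0],"claw": 0},{"angular": [0,0,0],"xyz": [0,0,0],"claw": 0}])

```text
t: 24.15
eef_pos: [0.5701, -0.1022, 0.0648]
ee_rot: [3.141, -0.004, -1.648]
force: [4.6, -26.3, -0.3]
width: 0.0005
gripper_force: 13.3
```

Emit:
servo_tool(targets=[{"angular": [0,0,0],"xyz": [0.5,0,0],"claw": 0},{"angular": [0,0,0],"xyz": [0.8,0,0],"claw": 0},{"angular": [0,0,0],"xyz": [0,0,-4],"claw": 0},{"angular": [0,0,0],"xyz": [0,0,-4],"claw": 0},{"angular": [0,0,0],"xyz": [0,0,-4],"claw": 0},{"angular": [0,0,0],"xyz": [4.5,1.5,0],"claw": 0},{"angular": [0,0,0],"xyz": [4.5,1.5,0],"claw": 0},{"angular": [0,0,0],"xyz": [4.5,1.5,0],"claw": 0},{"angular": [0,0,0],"xyz": [4.5,1.5,0],"claw": 0},{"angular": [0,0,0],"xyz": [4.5,1.5,0],"claw": 0},{"angular": [0,0,0],"xyz": [4.5,1.5,0],"claw": 0},{"angular": [0,0,0],"xyz": [4.5,1.5,0],"claw": 0},{"angular": [0,0,0],"xyz": [4.5,1.5,0],"claw": 0},{"angular": [0,0,0],"xyz": [4.5,1.5,0],"claw": 0}])

```text
t: 25.55
eef_pos: [0.4025, -0.506, 0.1841]
ee_rot: [3.141, 0.001, -1.647]
force: [1.3, -0.4, 0.7]
width: 0.0001
gripper_force: 0.0
```

```bash
python3 - <<'E'
from h import *
d=grab('top');np.save('d2.npy',d,allow_pickle=True)
A=cv2.resize(d['color'][150:250,270:430],None,fx=5,fy=5,interpolation=cv2.INTER_CUBIC)
cv2.imwrite('pics/p4.png',A)
s=monitor.get_state();print(s['eef_pos'],dr(s['eef_pos']))
E
```

```text
[ 0.39966458 -0.51123425  0.18359593] [ -94.2 -617.1]
```

View pics/p4.png

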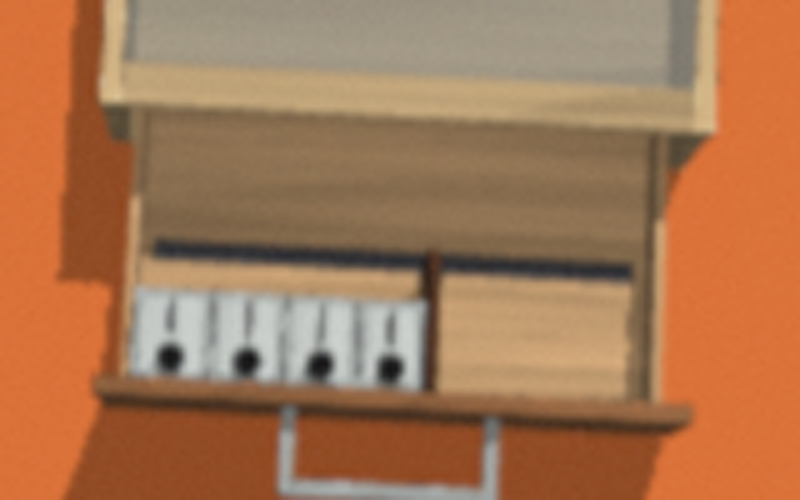

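```bash
python3 - <<'E'
from h import *
d=np.load('d2.npy',allow_pickle=True).item()
f=lambda u,v,z:dr(onz(d,270+u/5,150+v/5,z))
g=cv2.cvtColor(d['color'],cv2.COLOR_BGR2HSV)
for u in (299,302,306,309,313,316,320,323,327,330,333,336,340,343,346,350,353):
    s=g[200:216,u,1].astype(float); i=np.argmax(s<60) # sat falls at tin back edge, interpolate
    v=200+i-1+(s[i-1]-60)/(s[i-1]-s[i]); p=dr(onz(d,u+.0,v,.068)); print(u,round(v,2),p)
print('plate',f(427,270,.078),f(439,270,.078),'handle mid',f(390,493,.068),'cab edge',f(100,103,.108),f(713,132,.108))
E
```

```text
299 206.86 [59.8 -8. ]
302 191.43 [107.6 -14.3]
306 202.24 [ 75.  -28.3]
309 203.15 [ 72.6 -37.5]
313 203.23 [ 73.  -49.6]
316 202.67 [ 75.2 -58.6]
320 204.5 [ 70.2 -70.9]
323 -inf [nan nan]
327 203.15 [ 75.4 -91.8]
330 203.15 [  75.9 -100.8]
333 202.38 [  78.7 -109.8]
336 200.69 [  84.4 -118.6]
340 200.49 [  85.6 -130.6]
343 200.04 [  87.4 -139.6]
346 200.16 [  87.5 -148.7]
350 200.29 [  87.7 -160.8]
353 200.51 [  87.5 -169.8]
plate [  75.5 -176.8] [  75.9 -184. ] handle mid [ -58.3 -160.9] cab edge [160.7  22.8] [ 161.6 -340.3]<stdin>:7: RuntimeWarning: divide by zero encountered in scalar divide
h.py:12: RuntimeWarning: invalid value encountered in divide
  o,r=ray(d,u,v); return o+r*(z-o[2])/r[2]
```

```bash
python3 - <<'E'
from h import *
d=np.load('d2.npy',allow_pickle=True).item()
g=cv2.cvtColor(d['color'],cv2.COLOR_BGR2HSV)[...,1].astype(float)
for u in range(298,356,3):
    s=g[204:216,u]; i=np.argmax(s<45)
    v=204+i-1+(s[i-1]-45)/(s[i-1]-s[i]) if i else 0
    print(u,round(v,2),dr(onz(d,u,v,.068)))
E
```

```text
298 206.89 [59.5 -5. ]
301 207.33 [ 58.6 -14.1]
304 207.55 [ 58.5 -23.2]
307 207.62 [ 58.7 -32.2]
310 207.82 [ 58.6 -41.3]
313 207.79 [ 59.1 -50.3]
316 207.94 [ 59.1 -59.4]
319 208.15 [ 58.9 -68.5]
322 208.24 [ 59.1 -77.5]
325 208.57 [ 58.6 -86.6]
328 208.82 [ 58.3 -95.7]
331 208.77 [  58.9 -104.7]
334 208.98 [  58.7 -113.7]
337 208.92 [  59.4 -122.8]
340 209.4 [  58.4 -131.9]
343 209.6 [  58.2 -140.9]
346 209.78 [  58.1 -150. ]
349 209.82 [  58.5 -159. ]
352 209.71 [  59.3 -168. ]
355 209.84 [  59.3 -177. ]
```

```bash
python3 -c "
from h import *
print(order.job_done())"
```

```text
the job is handed in; nothing more can be done
None
```

The job is handed in: the drawer is out at its stop and the four tins stand in one row against its front and +y wall. The follower was pressed home at about 26 N and left there. The last picture shows the row's back edges in line to about 1 mm; the station reported no verdict.

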